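# Reset the tripped bench supply box

### The arm

A 6-joint arm with a two-finger parallel gripper is mounted at the origin on a cart in front of the work surface, level with it; the furniture and walls round the work are solid. World frame = base frame: x ahead of the robot, y to its left, z up, the work surface at z = 0. Lengths are in m, angles in rad, forces in N, time in s.
With the tool pointing down it reaches from about 0.275 to 0.875 m from the base axis. Payload 12.5 kg.
Tool frame: the origin (TCP) lies midway between the tips of the shut fingers; the grasp point (between the pads) lies 19 mm behind it; z points along the fingers, y is the line along which they close (so a half turn about z gives the same grasp; the last joint's range is limited). The gripper opens to 85 mm and grips with 20 to 120 N. Pads are 22 mm wide; open, the fingers measure 114 mm over their backs; the gripper's body (76 mm by 85 mm) begins 54 mm behind the grasp point. The pads swing forward as they close: fully open they stand 13 mm farther back than shut.
Start: joints at [1.138, 0.351, 1.652, -0, 1.139, -0.085], TCP at [0.187, 0.517, 0.231] pointing down, gripper open.
Joint ranges: [-2.75, 2.75], [-0.79, 2.1], [0.01, 2.65], [-1.57, 4.71], [0.07, 3.14], [-2.87, 2.87]. Speed limits (rad/s): [2.22, 2.22, 2.79, 3.14, 3.14, 3.14].

### API

Orientations are given as a rotation vector (axis times angle).
In Python, from station import robot, imaging, state gives the robot as it stands (robot), with the cameras (imaging) and the readings as plain functions.
- The arm moves only by the tool inch_along, called after "Emit:" in YAML: its name, and indented under it one key for each argument. Schema: {"type":"object","properties":{"moves":{"type":"array","items":{"type":"number"},"minItems":7,"maxItems":70},"squeeze":{"type":"number"},"only":{"type":"string"},"quiet":{"type":"boolean"},"lines":{"type":"string"}},"required":["moves"],"additionalProperties":false}. moves is one flat list of numbers that holds 1 to 10 rows one after another, with no inner brackets; each row has 7 numbers: dx, dy, dz in fractions of the full range, 1 being 500 mm, then a rotation vector rx, ry, rz in parts of the range, where 1.0 means pi rad, then the finger opening in m; each row is the pose to reach, as a shift and turn from the pose commanded when the call began, along the tool's axes at that moment; what a row does not reach only later rows make up. A row lasts 1/8 s, in which the tool goes at most 0.0625 m and 0.188 rad, less where a joint would pass 70% of its speed; a pose out of reach is approached as far as the arm can. The fingers move at their own pace and stop on an object; squeeze is the grip in N (left out, the last holds). Time passes only in rows, so rows that do not move let the fingers close. The tool returns the time, the measured TCP pose, the force, the opening and the grip force at its end. only (a regular expression) keeps the lines of the reply that match it, lines (a string "A,B") keeps lines A to B, and quiet returns only ok. Input that does not fit is refused with a message, and nothing moves.
- state(): the state, without advancing time (a new reading comes with each control period).
- imaging.snapshot(name): name is "side" or "top" or "wrist"; returns the picture (384x512x3 uint8, blue, green, red); there is no depth.
- imaging.camera_model(name): a dict with "fx", "fy", "cx", "cy" (pixels), "origin" and "orientation" of the camera in the world. Camera axes: x right, y up, looking along -z (the intrinsics and any distortion apply to the point x, -y, -z); pixel columns grow to the right and rows downward; lengths in m; the calibration is good to about 2 mm. A picture is of the moment at which its call begins: read the wrist's pose just before it. camera_model takes no time and is no camera call; for the wrist camera it gives the pose at the moment of the call.
- robot.finish_job(): hands the job in; it is judged then, once.
The state is a dict: "time_s": time; "qpos": joint angles; "dq": joint speeds; "joint_efforts": joint torques, N m; "tool_pos": TCP position; "tool_rot": TCP orientation; "ft_force": force on the tool from outside, world axes, zero at the start; "moment": the same for the moment, N m; "opening": finger opening in m; "finger_force": force on a finger pad.
Only numpy, scipy, OpenCV 4.12 (cv2) and the standard library are available. Lean on these libraries where they do the work, as an engineer would, in place of code of your own. Each camera call takes 0.05 s, during which the arm holds its last target. There are 200 camera calls.

### The job

The supply box on the bench has tripped, and everything has been unplugged from it. With the fingertips, press its red rocker to off (the end with the ring), then press the one breaker button that has popped out back in until it stays, and only then press the rocker to on again (the end with the bar). Only press, do not grip or lift anything, and leave the two breaker buttons that are already in and the loose things round the box alone.

Things in the scene. Friction and masses are not known exactly. Their poses are not given: they have to be found in the camera images.
- supply_box: Grey box screwed to the bench, 140 mm deep (x), 240 wide (y). Origin: centre of its underside; x runs from low front to high rear, y to its left. Its panel rises along x at 0.26 rad from 43 to 81 mm; panel normal (-0.257, 0, 0.966). Rear: 3 fixed round sockets, 9 mm high. Before each a breaker button, all at x -39 mm, at y 25, -30 and -85. Left: the red rocker, pivot at (-2, 85, 71) mm.
- rocker (a joint): Red main rocker, 50 x 27 mm, long side up the slope; black bezel 62 x 40, 3.5 mm above the panel. 0 rad = off (near end, white ring, down), 0.42 = on (far end, white bar, down). Starts on. The raised end stands up to 17 mm above the panel. Axis along the box's y. Over-centre: the raised end takes up to about 7 N, and past the middle (0.21) it snaps over and stays.
- rocker_bar_end (a point): Point on the rocker's surface 20 mm from its pivot on the far half, the end with the white bar (press here for on). Moves with the rocker.
- rocker_ring_end (a point): Point on the rocker's surface 20 mm from its pivot on the near half, the end with the white ring (press here for off). Moves with the rocker.
- button (a joint): The tripped breaker button (push to reset): round black cap, 18 mm across, 5 thick, on a yellow shank, in a steel hex nut 31 mm across. Value: how far it stands out, 0 (in, cap top 11 mm above the panel) to 0.008 m (popped, shank showing). Slides along the panel normal; takes up to about 7 N, past half-way snaps over and stays. Starts popped; its place in the row varies.
- button_top (a point): Centre of the top of the tripped button's cap; moves with it.
- breaker2_top (a point): Centre of the top of the cap of another breaker button of the same look, which is in (cap top 11 mm above the panel, no yellow to be seen).
- breaker3_top (a point): Centre of the top of the cap of the third breaker button, which is in too.
- pliers: Flat-nose pliers with red grips lying in front of the box, 48 x 135 x 12 mm, loose bystander. Origin: centre of the underside.
- loupe: Small white-grey jeweller's loupe standing in front of the box, 25 mm across, 16 mm high, loose bystander. Origin: centre of the underside.
- matchbox: Matchbox lying in front of the box, 36 x 55 x 15 mm, loose bystander. Origin: centre of the underside.
- breaker2: Breaker 2, nut, collar and button, which is in. Origin: on the panel's surface, on the button's axis.
- breaker3: Breaker 3, nut, collar and button, which is in. Origin: on the panel's surface, on the button's axis.

How it is judged:
By the outcome, as a careful person would: the job done as asked, in the order asked, and still so for the second after the job is handed in, with the robot touching nothing.
It also fails if it takes over 45 s, if anything falls off the work surface, if the arm or the gripper's body presses on something with over 40 N, if the wrist force passes 120 N, or if a joint passes its speed limit or range.

## Working session

There is one attempt and no reset: what is moved stays moved. The work goes in short steps, Python scripts to look and compute and a tool call to move; the robot and the scene stay as the last step left them, time stands still between calls to the robot, and variables do not carry over. Pictures are saved under pics/ and viewed, at most 10 in all, crops included, and the job is handed in when it is done.

```bash
mkdir -p pics; ls; python3 - <<'E'
from station import robot, imaging, state
import cv2
for n in ("top","side"):
    cv2.imwrite(f"pics/{n}0.png",imaging.snapshot(n)); print(n,imaging.camera_model(n))
s=state(); print(s)
E
```

```text
pics
station.py
top {'fx': 467.9819360230406, 'fy': 467.9819360230406, 'cx': 262.01538404841205, 'cy': 189.79847709877248, 'origin': array([0.40848991, 0.19196943, 0.93087989]), 'orientation': array([ 0.10993936, -0.09740479, -1.59557982])}
side {'fx': 462.4060210048306, 'fy': 462.4060210048306, 'cx': 253.39463985922808, 'cy': 186.5648602855084, 'origin': array([ 0.30598862, -0.48739739,  0.51031183]), 'orientation': array([ 1.03669542, -0.15399519, -0.27447374])}
{'time_s': 0.1, 'qpos': array([ 1.13841104e+00,  3.51207283e-01,  1.65237351e+00,  4.54738615e-05,
        1.13908857e+00, -8.45684982e-02]), 'dq': array([ 0.00114521, -0.00189794, -0.00040318,  0.0013956 ,  0.00177527,
        0.00023421]), 'joint_efforts': array([ 1.31046101e-03, -5.06832540e+01, -2.91875929e+01, -4.72398278e-05,
        2.70571894e-03,  3.10979692e-05]), 'tool_pos': array([0.18728794, 0.51680914, 0.2307935 ]), 'tool_rot': array([-5.43574392e-01, -3.09388893e+00,  1.61835747e-03]), 'ft_force': array([ 0.22028805,  0.34139154, -0.18546893]), 'moment': array([ 0.05872353,  0.03798115, -0.00585353]), 'finger_force': 0.0, 'opening': 0.08504512690865439}
```

View pics/top0.png

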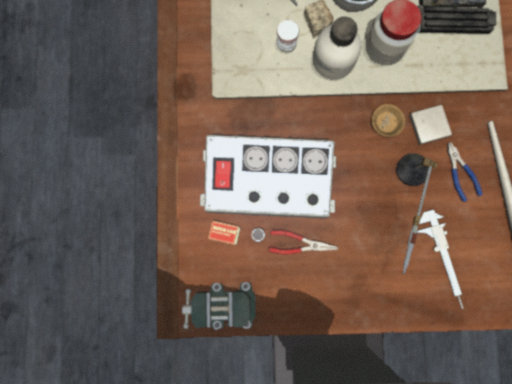

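View pics/side0.png

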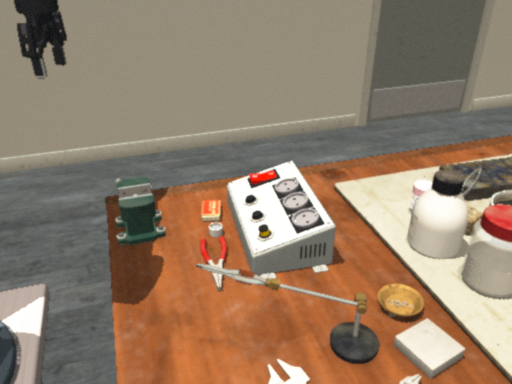

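The top view shows the box at about (205–335, 137–215), with the rocker on the left at (223,174) and buttons at (254,197), (284,198) and (313,199). In the side view the nearest button (264,232) shows yellow, so the tripped one seems to be at y -85. I'll enlarge both.

```bash
python3 - <<'E'
import cv2
a=cv2.imread("pics/top0.png")[125:225,195:345]; b=cv2.imread("pics/side0.png")[150:280,215:345]
cv2.imwrite("pics/topc.png",cv2.resize(a,None,fx=5,fy=5,interpolation=cv2.INTER_CUBIC))
cv2.imwrite("pics/sidec.png",cv2.resize(b,None,fx=4.5,fy=4.5,interpolation=cv2.INTER_CUBIC))
E
```

```text
(no output)
```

View pics/topc.png

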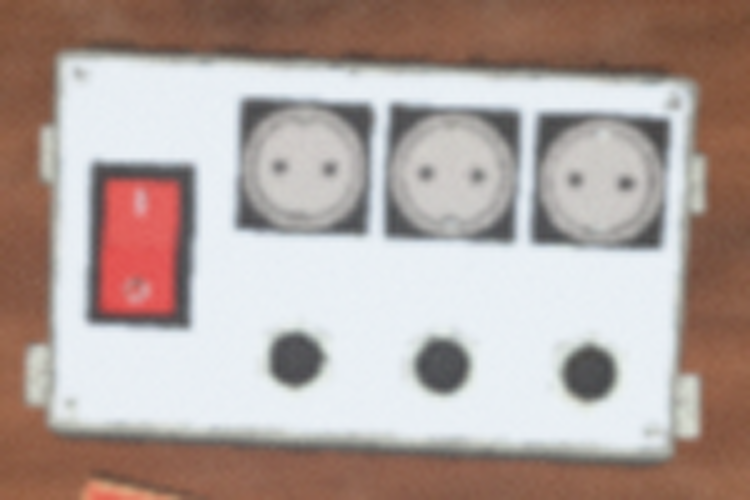

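View pics/sidec.png

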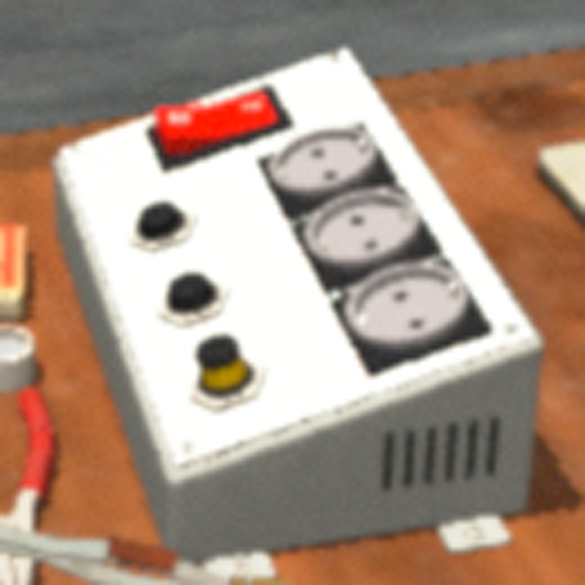

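The side crop confirms it: the button at y -85 shows a yellow shank at crop (222,375), and the others are in. The rocker's bar end is down, so it's on. Now I'll fit the box pose from both views.

```bash
cat > h.py <<'E'
import numpy as np
from scipy.spatial.transform import Rotation as R
from scipy.optimize import least_squares
from station import robot, imaging, state
def proj(c,P):
    p=R.from_rotvec(c["orientation"]).inv().apply(P-c["origin"])*[1,-1,-1]
    return np.c_[c["cx"]+c["fx"]*p[:,0]/p[:,2],c["cy"]+c["fy"]*p[:,1]/p[:,2]]
n=np.array([-.257,0,.966]); t=np.array([.966,0,.257])
def pan(x,y,h): return np.array([x,y,43+(x+70)*38/140])+h*n
def pt(along,y,h): # rel. to the pivot, along slope
    return pan(-2,y,0)+pan(-2,85,0)*0+along*t+h*n
E
cat > fit.py <<'E'
from h import *
# pivot z 71 is 9.5 above panel
T=[(pan(70,120,0),58,52),(pan(70,-120,0),694,80),(pan(-39,25,11),296,358),(pan(-39,-30,11),442,366),(pan(-39,-85,19),589,373),(pan(-70,120,0),50,428),(pan(-70,-120,0),671,452)]
for a,b,u,v in((31,20,92,163),(31,-20,194,166),(-31,-20,190,326),(-31,20,87,321)): T.append((pt(a,85+b,3.5),u,v))
S=[(pan(70,120,0),345,48),(pan(-70,120,0),60,152),(pan(-70,-120,0),170,480),(pan(70,-120,0),540,343),(pan(-39,25,11),162,213),(pan(-39,-30,11),190,287),(pan(-39,-85,19),218,348),(pt(-31,65,3.5),167,167),(pt(31,65,3.5),290,127)]
ct,cs=imaging.camera_model("top"),imaging.camera_model("side")
def W(p,q): return R.from_euler("z",p[2]).apply(q/1000)+[p[0],p[1],0]
def res(p,full=False):
    r=[]
    for L,c,k,o in((T,ct,5,(195,125)),(S,cs,4.5,(215,150))):
        m=(np.array([[a[1],a[2]] for a in L])+.5)/k-.5+o
        r.append(proj(c,W(p,np.array([a[0] for a in L])))-m)
    return r if full else np.vstack(r).ravel()
def run():
    f=least_squares(res,[.4,.19,0],loss="soft_l1"); return f.x
if __name__=="__main__":
    p=run(); print(p); [print(r.round(1).tolist()) for r in res(p,True)]
    for L,i in(("T",0),("S",1)):
        print(L,least_squares(lambda q:res(q,True)[i].ravel(),[.4,.19,0],loss="soft_l1").x)
E
python3 fit.py
```

```text
[ 0.55280958  0.18529385 -0.07362909]
[[-0.8, -2.4], [0.9, -2.4], [-0.2, -0.6], [0.0, -0.8], [0.5, -0.2], [-1.2, -1.0], [0.7, 0.0], [-0.4, -0.7], [0.5, -0.4], [0.2, 0.5], [-0.4, 0.5]]
[[0.7, -0.6], [-2.6, 0.1], [-0.9, -0.1], [1.2, -0.8], [-1.7, 0.7], [-1.2, 0.2], [-0.9, 0.9], [-2.8, 2.1], [-0.1, 0.3]]
T [ 0.55172389  0.18532178 -0.07377049]
S [ 0.55517037  0.18544769 -0.08430956]
```

```bash
cat > go.py <<'E'
import sys
from h import *
from fit import W
P=np.load("p.npy") if len(sys.argv)<5 else None
def target(name,h):
    a={"ring":pt(-21,85,h),"bar":pt(21,85,h),"button":pan(-39,-85,h)}[name]
    Rb=R.from_euler("z",P[2]); X=Rb.apply(-t/np.linalg.norm(t)); Z=Rb.apply(-n/np.linalg.norm(n))
    return W(P,a),R.from_matrix(np.c_[X,np.cross(Z,X),Z])
if __name__=="__main__":
    x,r=target(sys.argv[1],float(sys.argv[2])); s=state(); r0=R.from_rotvec(s["tool_rot"])
    print("target",x.round(4),"d",r0.inv().apply(x-s["tool_pos"]).round(4),"rot",(r0.inv()*r).as_rotvec().round(4),"t",s["time_s"],"F",s["ft_force"].round(1))
E
python3 -c "
import numpy as np;np.save('p.npy',[.5525,.1853,-.0745])"; python3 go.py ring 120; python3 go.py button 120
```

```text
target [0.5058 0.274  0.172 ] d [-0.3822 -0.1196  0.0589] rot [-0.0366 -0.2587 -0.2717] t 0.1 F [ 0.2  0.3 -0.2]
target [0.4765 0.1057 0.1673] d [-0.412  -0.2878  0.0637] rot [-0.0366 -0.2587 -0.2717] t 0.1 F [ 0.2  0.3 -0.2]
```

Units first: shifts go in shares of 500 mm and turns go in shares of pi rad. So -0.38 m / 0.5 = -0.76, -0.12 m / 0.5 = -0.24, -0.272 rad / 3.1416 = -0.0866.

Emit:
inch_along:
  moves: [-0.76,-0.24,0.118,-0.0118,-0.0824,-0.0866,0,-0.76,-0.24,0.118,-0.0118,-0.0824,-0.0866,0,-0.76,-0.24,0.118,-0.0118,-0.0824,-0.0866,0,-0.76,-0.24,0.118,-0.0118,-0.0824,-0.0866,0,-0.76,-0.24,0.118,-0.0118,-0.0824,-0.0866,0,-0.76,-0.24,0.118,-0.0118,-0.0824,-0.0866,0,-0.76,-0.24,0.118,-0.0118,-0.0824,-0.0866,0,-0.76,-0.24,0.118,-0.0118,-0.0824,-0.0866,0,-0.76,-0.24,0.118,-0.0118,-0.0824,-0.0866,0]

```text
time_s: 1.23
tool_pos: [0.5031, 0.2751, 0.1722]
tool_rot: [0.107, 2.879, -0.012]
ft_force: [0.0, -0.2, 0.0]
opening: 0.0002
finger_force: 0.0
```

```bash
python3 - <<'E'
from go import *
import sys
E
python3 - <<'E'
from h import *
from fit import W
import cv2
p=np.load("p.npy"); c=imaging.camera_model("wrist"); im=imaging.snapshot("wrist"); cv2.imwrite("pics/w0raw.png",im)
Q=[pt(-31,65,3.5),pt(31,65,3.5),pt(31,105,3.5),pt(-31,105,3.5),pan(-39,25,11),pan(-39,-30,11),pan(-39,-85,19)]
q=proj(c,W(p,np.array(Q))); print(q.round(1).tolist())
for a in q: cv2.drawMarker(im,tuple(int(round(v)) for v in a),(0,255,0),0,8,1)
cv2.imwrite("pics/w0.png",cv2.resize(im,None,fx=1.5,fy=1.5,interpolation=cv2.INTER_CUBIC))
E
python3 go.py ring 40
```

```text
[[229.6, 178.1], [230.9, 249.1], [277.9, 249.1], [279.3, 178.1], [177.2, 170.9], [106.3, 170.8], [28.5, 172.8]]
target [0.5264 0.2725 0.0947] d [-0.0027 -0.0013  0.0811] rot [0.0016 0.0005 0.001 ] t 1.275 F [-0.4  0.8 -0.3]
```

View pics/w0.png

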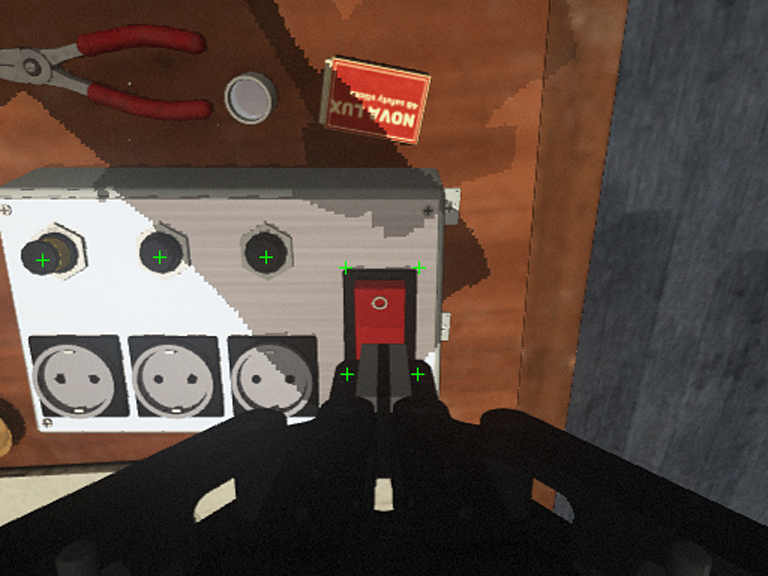

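The wrist view agrees with the fit within about 2 mm: bezel corners at (344–417, 268) against predicted (346–419, 267), and the popped button at (42,256) against (43,259). I'll go down on the ring end.

In the tool's units: 0.105 m / 0.5 = 0.21, 0.102 m / 0.5 = 0.204.

Emit:
inch_along:
  moves: [-0.006,-0.002,0.1,0,0,0,0,-0.006,-0.002,0.19,0,0,0,0,-0.006,-0.002,0.204,0,0,0,0,-0.006,-0.002,0.21,0,0,0,0]

```text
time_s: 1.78
tool_pos: [0.5334, 0.2724, 0.0725]
tool_rot: [0.106, 2.878, -0.012]
ft_force: [-3.6, -0.2, 2.5]
opening: -0.0
finger_force: 1.6
```

```bash
python3 go.py ring 8
```

```text
target [0.5346 0.2719 0.0638] d [ 0.0011 -0.0005  0.0088] rot [0.0019 0.0013 0.0009] t 1.775 F [-3.6 -0.2  2.5]
```

In the tool's units: 0.009 m / 0.5 = 0.018, 0.007 m / 0.5 = 0.014.

Emit:
inch_along:
  moves: [0.002,0,0.008,0,0,0,0,0.002,0,0.014,0,0,0,0,0.002,0,0.018,0,0,0,0,0.002,0,0.018,0,0,0,0]

```text
time_s: 2.28
tool_pos: [0.5354, 0.2719, 0.0637]
tool_rot: [0.107, 2.877, -0.011]
ft_force: [-2.8, 0.2, 8.0]
opening: 0.0002
finger_force: 3.8
```

```bash
python3 go.py ring 7
```

```text
target [0.5348 0.2719 0.0628] d [ 0.0008 -0.0001  0.0007] rot [ 0.0022  0.0023 -0.0001] t 2.275 F [-2.8  0.2  8. ]
```

In the tool's units: -0.07 m / 0.5 = -0.14, -0.04 m / 0.5 = -0.08.

Emit:
inch_along:
  moves: [0,0,-0.08,0,0,0,0,0,0,-0.14,0,0,0,0,0,0,-0.14,0,0,0,0]

```text
time_s: 2.65
tool_pos: [0.5178, 0.2735, 0.1328]
tool_rot: [0.107, 2.875, -0.009]
ft_force: [-0.6, -0.3, -0.8]
opening: -0.0003
finger_force: 0.0
```

```bash
python3 go.py button 80
python3 - <<'E'
from h import *
import cv2
w=imaging.snapshot("wrist")[150:300,190:320]; s=imaging.snapshot("side")[150:280,215:345]
f=lambda i:cv2.resize(i,(390,450),interpolation=cv2.INTER_CUBIC)
cv2.imwrite("pics/r1.png",np.hstack([f(w),f(s)]))
E
```

```text
target [0.4868 0.105  0.1287] d [ 0.0188 -0.1703 -0.0015] rot [ 0.0037  0.0046 -0.0002] t 2.65 F [-0.6 -0.3 -0.8]
```

View pics/r1.png

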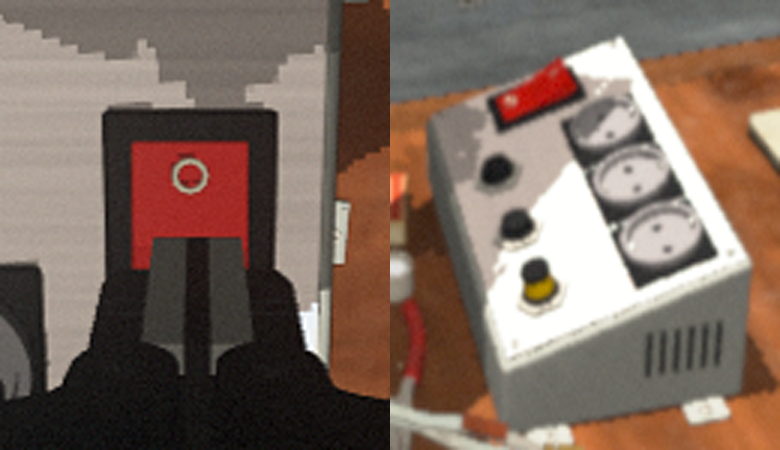

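In the side crop the rocker's far end (555,70) now stands up and its ring end is down, so it's off. The button still shows yellow at (540,288). I'll move above the button.

In the tool's units: -0.17 m / 0.5 = -0.34, 0.05 m / 0.5 = 0.1, 0.005 rad / 3.1416 = 0.0016.

Emit:
inch_along:
  moves: [0.038,-0.34,-0.002,0.0013,0.0016,0,0,0.038,-0.34,-0.002,0.0013,0.0016,0,0,0.038,-0.34,-0.002,0.0013,0.0016,0,0,0.038,-0.34,0.06,0.0013,0.0016,0,0,0.038,-0.34,0.1,0.0013,0.0016,0,0,0.038,-0.34,0.1,0.0013,0.0016,0,0]

```text
time_s: 3.5
tool_pos: [0.498, 0.1033, 0.0749]
tool_rot: [0.109, 2.888, -0.019]
ft_force: [-0.1, 0.6, 0.3]
opening: 0.0003
finger_force: 0.0
```

```bash
python3 go.py button 20
python3 - <<'E'
from h import *
import cv2
w=imaging.snapshot("wrist")[130:290,170:350]; s=imaging.snapshot("side")[170:270,225:315]
f=lambda i:cv2.resize(i,(390,400),interpolation=cv2.INTER_CUBIC)
cv2.imwrite("pics/b1.png",np.hstack([f(w),f(s)]))
E
```

```text
target [0.5022 0.1038 0.0707] d [-0.0029  0.0008  0.0051] rot [-0.0036 -0.0079 -0.0002] t 3.5 F [-0.1  0.6  0.3]
```

View pics/b1.png

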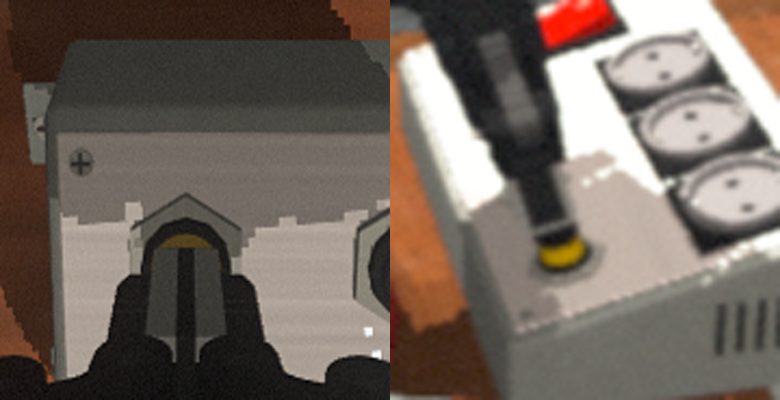

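The tips sit centred on the button (crop x≈187) and over the yellow shank in the side view. I'll press along the normal.

In the tool's units: 0.015 m / 0.5 = 0.03, -0.002 m / 0.5 = -0.004, -0.008 rad / 3.1416 = -0.0025.

Emit:
inch_along:
  moves: [-0.004,0.002,0.006,-0.0013,-0.0025,0,0,-0.004,0.002,0.014,-0.0013,-0.0025,0,0,-0.004,0.002,0.02,-0.0013,-0.0025,0,0,-0.004,0.002,0.026,-0.0013,-0.0025,0,0,-0.004,0.002,0.03,-0.0013,-0.0025,0,0,-0.004,0.002,0.03,-0.0013,-0.0025,0,0]

```text
time_s: 4.35
tool_pos: [0.5044, 0.1043, 0.0639]
tool_rot: [0.107, 2.876, -0.013]
ft_force: [-13.4, -0.6, 26.7]
opening: -0.0002
finger_force: 15.0
```

```bash
python3 go.py button 11
```

```text
target [0.5045 0.1036 0.062 ] d [ 0.0004 -0.0007  0.0018] rot [0.0012 0.0038 0.0002] t 4.35 F [-13.4  -0.6  26.7]
```

In the tool's units: -0.08 m / 0.5 = -0.16, -0.04 m / 0.5 = -0.08.

Emit:
inch_along:
  moves: [0,0,-0.08,0,0,0,0,0,0,-0.16,0,0,0,0,0,0,-0.16,0,0,0,0]

```text
time_s: 4.72
tool_pos: [0.4847, 0.106, 0.1424]
tool_rot: [0.106, 2.872, -0.011]
ft_force: [-0.2, 0.2, -1.3]
opening: -0.0007
finger_force: 0.0
```

```bash
python3 go.py bar 60
python3 - <<'E'
from h import *
import cv2
w=imaging.snapshot("wrist")[130:290,150:350]; s=imaging.snapshot("side")[150:270,225:325]
f=lambda i:cv2.resize(i,(390,400),interpolation=cv2.INTER_CUBIC)
cv2.imwrite("pics/b2.png",np.hstack([f(w),f(s)]))
E
```

```text
target [0.5617 0.2699 0.1248] d [-0.0577  0.1691  0.0344] rot [0.0023 0.0079 0.0001] t 4.725 F [-0.2  0.2 -1.3]
```

View pics/b2.png

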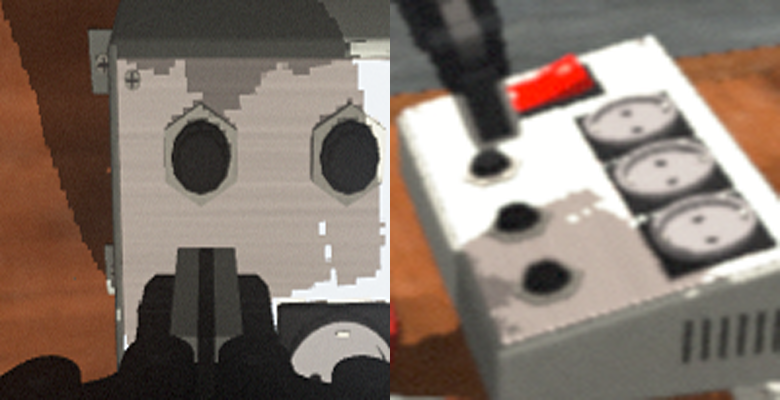

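The button is in: no yellow at side crop (547,277), and it looks like its neighbours. The rocker is still off. Next I'll press the bar end.

In the tool's units: 0.169 m / 0.5 = 0.338, 0.068 m / 0.5 = 0.136, 0.008 rad / 3.1416 = 0.0025.

Emit:
inch_along:
  moves: [-0.116,0.338,0,0.0006,0.0025,0,0,-0.116,0.338,0,0.0006,0.0025,0,0,-0.116,0.338,0,0.0006,0.0025,0,0,-0.116,0.338,0.068,0.0006,0.0025,0,0,-0.116,0.338,0.136,0.0006,0.0025,0,0,-0.116,0.338,0.136,0.0006,0.0025,0,0]

```text
time_s: 5.58
tool_pos: [0.5685, 0.268, 0.0859]
tool_rot: [0.108, 2.89, -0.019]
ft_force: [0.3, -0.0, -0.2]
opening: -0.0
finger_force: 0.0
```

```bash
python3 go.py bar 8
```

```text
target [0.575  0.2689 0.0746] d [-0.0034  0.0014  0.0126] rot [-0.0037 -0.01    0.0005] t 5.575 F [ 0.3 -0.  -0.2]
```

In the tool's units: 0.013 m / 0.5 = 0.026, 0.011 m / 0.5 = 0.022, -0.01 rad / 3.1416 = -0.0032.

Emit:
inch_along:
  moves: [-0.004,0.002,0.008,-0.0013,-0.0032,0,0,-0.004,0.002,0.016,-0.0013,-0.0032,0,0,-0.004,0.002,0.022,-0.0013,-0.0032,0,0,-0.004,0.002,0.026,-0.0013,-0.0032,0,0,-0.004,0.002,0.026,-0.0013,-0.0032,0,0]

```text
time_s: 6.2
tool_pos: [0.5748, 0.2693, 0.0774]
tool_rot: [0.106, 2.875, -0.01]
ft_force: [0.6, -1.1, -0.2]
opening: -0.0001
finger_force: 0.0
```

```bash
python3 go.py bar 8
```

```text
target [0.575  0.2689 0.0746] d [ 0.0005 -0.0005  0.0028] rot [0.003  0.0049 0.0001] t 6.2 F [ 0.6 -1.1 -0.2]
```

In the tool's units: 0.0035 m / 0.5 = 0.007, 0.002 m / 0.5 = 0.004.

Emit:
inch_along:
  moves: [0,0,0.004,0,0,0,0,0,0,0.007,0,0,0,0,0,0,0.007,0,0,0,0]

```text
time_s: 6.58
tool_pos: [0.5759, 0.2694, 0.0747]
tool_rot: [0.106, 2.874, -0.01]
ft_force: [-4.2, -2.5, 6.0]
opening: -0.0002
finger_force: 3.6
```

Emit:
inch_along:
  moves: [0,0,-0.08,0,0,0,0,0,0,-0.2,0,0,0,0,0.06,0,-0.24,0,0,0,0,0.06,0,-0.24,0,0,0,0]

```text
time_s: 7.08
tool_pos: [0.5147, 0.2739, 0.1834]
tool_rot: [0.105, 2.873, -0.008]
ft_force: [0.7, 1.0, 0.1]
opening: -0.0001
finger_force: 0.0
```

```bash
python3 - <<'E'
from h import *
import cv2
w=imaging.snapshot("wrist"); s=imaging.snapshot("side")[150:290,185:325]
f=lambda i,k:cv2.resize(i,(k,400),interpolation=cv2.INTER_CUBIC)
cv2.imwrite("pics/e.png",np.hstack([f(w,400),f(s,400)]))
E
```

```text
(no output)
```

View pics/e.png

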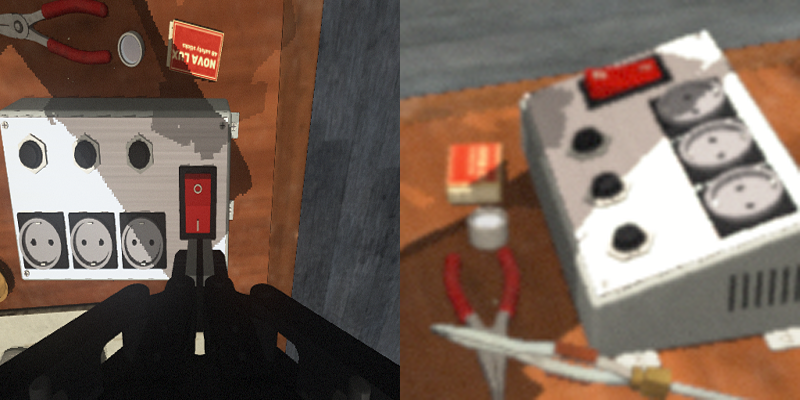

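The rocker is back on: its near end (590,72) is raised and the far end is flush inside the bezel. All three buttons are in, and the loose items haven't moved.

```bash
python3 -c "
from station import robot, imaging, state
print(robot.finish_job())"
```

```text
the job is handed in; nothing more can be done
None
```

Job handed in: I pressed the rocker off, pushed the tripped breaker button (y -85) back in, then pressed the rocker on; the last pictures before hand-in showed all three as asked and the loose things unmoved.

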